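Open the hidden hatch in the shoe cabinet's top

TASK

The small steel hatch in the shoe cabinet's top is held shut by a concealed catch: one piece of the birch strip beside it is a flush push plate. Feel along the strip for the piece that gives and press it home so that the hatch lid springs up, then push the lid right back to its stop without forcing it, so that the shoe-care compartment stands open. Leave the shoe tree, shoehorn, heel grip and key where they lie.

Things in the scene. Friction and masses are not known exactly. Their poses are not given: they have to be found in the camera images.
- cabinet: White hallway shoe cabinet, 390 mm deep (x), 950 mm wide (y), flat matte grey steel top 40 mm above the robot's bench. Origin: middle of the top face, on it. x points away from the robot, y left, z up; turned by up to 6 degrees. All offsets told here are mm in this frame. At the left end, beyond y = 340, stand a birch shelf 216 mm high, a sloped birch chute and a low walnut tray.
- strip_mid (a point): Middle of the face of the pale birch inlay strip, at (-131, 120, -1). It shows 72 mm (x) by 300 mm (y), 1 mm below the steel, and is rigid. The push plate is cut from the same birch: 50 mm (x) by 70 mm (y), at x = -130, its centre anywhere within 85 mm of the middle in y: to be felt or seen by its 1.3 mm joint and by lying 1.5 mm lower than the strip.
- catch (a joint): Depth of the push plate, m: 0 at rest, 0.006 fully home. A spring holds it up with about 1.8 N at rest and 5.4 N fully home, and brings it back when let go. Beyond about 0.004 it frees the lid.
- lid_hinge (a point): Middle of the hatch lid's hinge line, at (35, -110, 0); the line runs along y, on the far side. Lid: grey steel, 120 mm (x) by 160 mm (y), 4 mm thick, flush with the top when shut, its free edge then at x = -85. Under it a compartment 75 mm deep with a polish tin and a brush.
- lid (a joint): Lid angle, rad: 0 shut and latched, 1.75 (leaning back past upright) at its firm stop. Once freed it springs up by itself to about 0.9 (0.7 to 1.2) within 2 s; its friction hinge holds it wherever it is left. At angle q its free edge is 120*sin(q) mm above the top, at x = 35 - 120*cos(q). The edge, pushed away from the robot, gives to a few N.
- shoe_tree: Bystander: beech shoe tree, 270 mm long, 74 mm wide, 50 mm high, with a steel spring tube and a brass knob; lies on the top along its back edge. Origin at its middle, on the top; x along it, from toe to heel.
- shoehorn: Bystander: bone-white plastic shoehorn, 210 mm long, 36 mm wide, 8 mm high, lying on the top right of the hatch. Origin at its middle, on the top; x along it, towards the wide end.
- heel_grip: Bystander: blue silicone heel grip, a U-shaped band 65 mm wide and 36 mm high, standing on the top behind the strip. Origin at its middle, on the top.
- key: Bystander: brass door key, 70 mm long, 5 mm thick, lying on the top behind the strip. Origin at its middle, on the top; x along it, towards the bit.

How it is judged:
On the way, in this order (a step that is already met when the one before it is completed fails the run):
1. the push plate is pressed in by more than 3 mm (value of joint catch above 0.003 m).
2. the freed lid has sprung up past 0.5 rad (value of joint lid above 0.5 rad).
3. the lid is pushed back to its stop (over 1.6 rad) (value of joint lid above 1.6 rad), for 0.2 s.
At the end, for the whole second after the job is handed in: The lid stands still, open by more than 1.6 rad (stop at 1.75), the push plate has come back up to within 1.5 mm, and the shoe tree, shoehorn, heel grip and key lie within 20 mm of where they were (value of joint lid above 1.6 rad and velocity of joint lid between -0.1 and 0.1 rad/s and value of joint catch below 0.0015 m and distance of each of shoe_tree, shoehorn, heel_grip, key from where it was at the start of the episode below 0.02 m); the robot touches nothing.
It fails at once if the shoe tree, shoehorn, heel grip or key is moved or lifted by more than 20 mm (distance of any of shoe_tree, shoehorn, heel_grip, key from where it was at the start of the episode above 0.02 m).
It fails at once if the lid or the cabinet is forced: pushed with more than 40 N (contact force between any of the arm, the fingers and cabinet above 40 N).
It also fails if it takes over 64 s, if anything falls off the work surface, if the arm or the gripper's body presses on something with over 40 N, if the wrist force passes 120 N, or if a joint passes its speed limit or range.

ROBOT

A 7-joint arm with a two-finger parallel gripper is mounted at the origin on the work surface. World frame = base frame: x ahead of the robot, y to its left, z up, the work surface at z = 0. Lengths are in m, angles in rad, forces in N, time in s.
With the tool pointing down it reaches from about 0.425 to 0.925 m from the base axis. Payload 6.8 kg.
Tool frame: the origin (TCP) lies at the very end of the fingers, on their centre line; the grasp point (between the pads) lies 19 mm behind it; x points along the fingers, y is the direction in which the jaws open and shut, and the axes are right-handed (so a half turn about x gives the same grasp; the last joint's range is limited). The gripper opens to 85 mm and grips with 20 to 120 N. Pads are 22 mm wide; open, the fingers measure 114 mm over their backs; the gripper's body (76 mm by 85 mm) begins 54 mm behind the grasp point. The pads swing forward as they close: fully open they stand 13 mm farther back than shut.
Start: joints at [1.129, 0.477, 0.022, 1.555, -0.011, 1.109, -0.083], TCP at [0.221, -0.638, 0.231] pointing down, gripper open.
Joint ranges: [-2.96, 2.96], [-0.34, 2.1], [-1.41, 1.46], [0.24, 2.44], [-1.37, 4.51], [0.17, 1.92], [-2.96, 2.96]. Speed limits (rad/s): [2.39, 2.39, 3.14, 3.14, 3.14, 3.14, 3.14].

INTERFACE

Orientations are given as a rotation vector (axis times angle).
In Python, from bench import get_obs, grab_frame, camera_info, hand_in gives the robot as it stands.
- The arm moves only by the tool apply_moves, never from a script. Its argument "series" is text: rows parted by semicolons, each of 7 numbers parted by spaces: the turn, a rotation vector about the tool's x, y, z in rad, then the shift along the tool's x, y, z in m, then the opening, from 0 (shut) to 1 (fully open). In form: wx wy wz tx ty tz hand; .... A call has 1 to 12 rows; each row is the pose to reach, as a shift and turn from the pose commanded when the call began, along the tool's axes at that moment; what a row does not reach only later rows make up. A row lasts 1/8 s, in which the tool goes at most 62.5 mm and 10.7 degrees, less where a joint would pass 70% of its speed; a pose out of reach is approached as far as the arm can. A call with a gripper value outside its range is refused whole. The fingers move at their own pace and stop on an object; "force" is the grip in N (left out, the last holds). Time passes only in rows, so rows that repeat a pose let the fingers close. It gives the time, the measured TCP pose, the force and the opening at its end, in the units of the state.
- get_obs(): the state, without advancing time (a new reading comes with each control period).
- grab_frame(name): name is "scene" or "top" or "wrist"; returns the picture (400x640x3 uint8, blue, green, red); there is no depth.
- camera_info(name): a dict with "fov_y" (degrees; the focal length in pixels is half the picture's height over the tangent of half this angle, whatever the lens; pixels are square), "cx", "cy" (the principal point, pixels), "rvec" (rotation vector, rad) and "tvec" (3), from world to camera coordinates, as OpenCV has them. Camera axes: x right, y down, z forward; pixel columns grow to the right and rows downward; lengths in m; the calibration is good to about 2 mm. A picture is of the moment at which its call begins: read the wrist's pose just before it. camera_info takes no time and is no camera call; for the wrist camera it gives the pose at the moment of the call.
- hand_in(): hands the job in, once; it reports no verdict.
The state is a dict: "clock": time; "joints": joint angles; "qvel": joint speeds; "tau": joint torques, N m; "tcp_pos": TCP position; "orientation": TCP orientation; "contact_force": force on the tool from outside, world axes, zero at the start; "moment": the same for the moment, N m; "grip_width": finger opening in m.
Only numpy, scipy, OpenCV 4.12 (cv2) and the standard library are available. Lean on these libraries where they do the work, as an engineer would, in place of code of your own. Each camera call takes 0.05 s, during which the arm holds its last target.

## Working session

There is one attempt and no reset: what is moved stays moved. The work goes in short steps, Python scripts to look and compute and a tool call to move; the robot and the scene stay as the last step left them, time stands still between calls to the robot, and variables do not carry over. Pictures are saved under pics/ and viewed, and the job is handed in when it is done.

Besides the shell and the picture viewer there is one more tool, called after "Emit:" in YAML: its name, and indented under it one key for each argument. apply_moves: Moves the arm, as the interface text tells. Its arguments: {"type":"object","properties":{"series":{"type":"string"},"force":{"type":"number"}},"required":["series"]}

```bash
ls; mkdir -p pics; python3 - <<'E'
from bench import *
import cv2
o=get_obs();print(o)
for n in("scene","top","wrist"):
    print(n,camera_info(n)); cv2.imwrite(f"pics/a_{n}.png",grab_frame(n))
E
```

```text
pics
{'clock': 0.0, 'joints': array([ 1.12886313,  0.47779563,  0.02235545,  1.55642351, -0.01149   ,
        1.10930867, -0.08305909]), 'qvel': array([ 0.00038763, -0.00102377,  0.00060536,  0.00083391,  0.00086985,
        0.00039682,  0.00089539]), 'tau': array([-3.62901237e-04, -5.96467888e+01,  1.60788383e+00, -2.81202292e+01,
        1.24152331e-02,  9.30056238e-03, -5.33554658e-05]), 'tcp_pos': array([ 0.22096023, -0.63719631,  0.23034082]), 'orientation': array([ 2.04071512,  0.345774  , -2.04164065]), 'contact_force': array([-0.18964296, -0.00422041, -0.04020881]), 'moment': array([-0.07176313,  0.01259456,  0.02693402]), 'grip_width': 0.08563978661437627}
scene {'fov_y': 54.23139860208433, 'cx': 322.91739710638404, 'cy': 197.93523518207854, 'rvec': array([ 1.10984535,  2.44748962, -0.9137338 ]), 'tvec': array([ 0.42777334, -0.28284181,  1.11915168])}
top {'fov_y': 51.304686582991025, 'cx': 314.43377951412094, 'cy': 200.69602627759502, 'rvec': array([ 2.18233812, -2.12811503,  0.13755896]), 'tvec': array([-0.06486714,  0.6074388 ,  0.92311942])}
wrist {'fov_y': 59.56834527324406, 'cx': 321.8511556872347, 'cy': 203.50259943446838, 'rvec': array([-2.3769871 ,  1.69247928,  0.22722795]), 'tvec': array([-0.67287999, -0.03353609,  0.37922881])}
```

View pics/a_top.png

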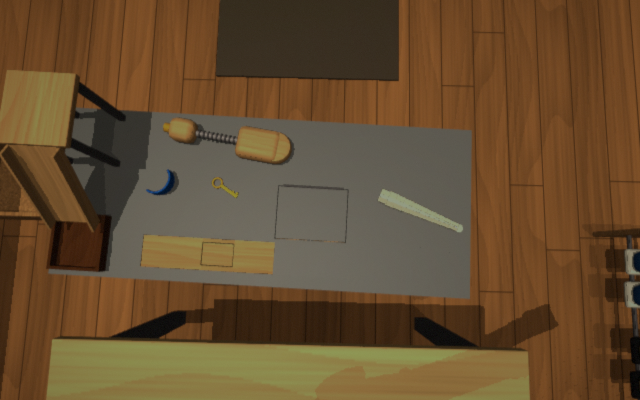

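View pics/a_scene.png

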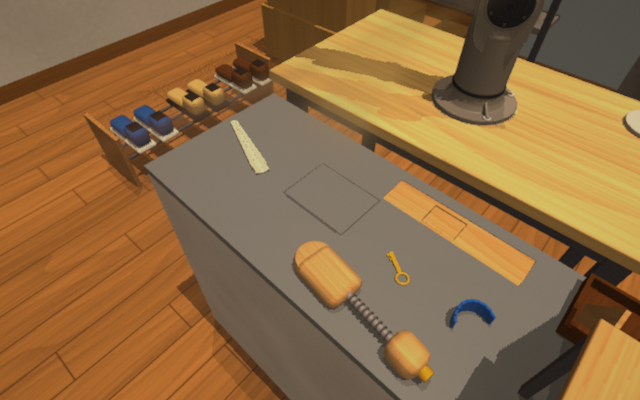

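Top view: the strip runs from about (141,236) to (274,273) with the plate joint near (201–235, 242–266). The lid outline is about (277,186) to (348,243). I'll measure these on the plane z=0.04.

```bash
cat > h.py <<'E'
import numpy as np,cv2
from bench import *
def ray(n,px,z,ci=None):
    c=ci or camera_info(n); f=200/np.tan(np.radians(c["fov_y"]/2))
    R=cv2.Rodrigues(np.array(c["rvec"]))[0]; C=-R.T@c["tvec"]
    px=np.atleast_2d(px).astype(float)
    d=np.c_[(px[:,0]-c["cx"])/f,(px[:,1]-c["cy"])/f,np.ones(len(px))]@R
    return C+d*((z-C[2])/d[:,2])[:,None]
E
python3 - <<'E'
from h import *
im=cv2.imread("pics/a_top.png")
hsv=cv2.cvtColor(im,cv2.COLOR_BGR2HSV)
m=cv2.inRange(hsv,(8,70,90),(30,255,255)); m[:225]=0;m[285:]=0;m[:,:130]=0;m[:,290:]=0
c=max(cv2.findContours(m,0,2)[0],key=cv2.contourArea)
r=cv2.minAreaRect(c);b=cv2.boxPoints(r);w=ray("top",b,.039);print(r);print(w.round(4))
print([np.linalg.norm(w[i]-w[i-1]).round(4) for i in range(4)], w.mean(0))
e=w[np.argsort(w[:,1])]; d=e[2:].mean(0)-e[:2].mean(0); print("yaw",np.degrees(np.arctan2(-d[0],d[1])))
P=ray("top",[(202,242),(235,243),(234,266),(201,265)],.0375);print("plate",P.round(4),P.mean(0))
L=ray("top",[(278,186),(348,189),(346,243),(275,239)],.04);print("lid",L.round(4),L.mean(0))
v=cv2.resize(im[170:290,130:370],None,fx=3.3,fy=3.3,interpolation=cv2.INTER_CUBIC);cv2.imwrite("pics/b.png",cv2.convertScaleAbs(v,alpha=1.7))
E
```

```text
((207.10084533691406, 253.986083984375), (133.0008087158203, 32.82097244262695), 3.4336302280426025)
[[0.4491 0.3418 0.039 ]
 [0.5231 0.3431 0.039 ]
 [0.5126 0.0392 0.039 ]
 [0.4388 0.0409 0.039 ]]
[np.float64(0.3011), np.float64(0.074), np.float64(0.3041), np.float64(0.0737)] [0.48089545 0.19124071 0.039     ]
yaw -1.9646011757226212
plate [[0.5075 0.2047 0.0375]
 [0.5071 0.1293 0.0375]
 [0.4552 0.129  0.0375]
 [0.4556 0.2039 0.0375]] [0.48137829 0.16669829 0.0375    ]
lid [[ 0.6409  0.0357  0.04  ]
 [ 0.638  -0.1266  0.04  ]
 [ 0.5134 -0.1239  0.04  ]
 [ 0.5184  0.0381  0.04  ]] [ 0.57769771 -0.04416838  0.04      ]
```

View pics/b.png

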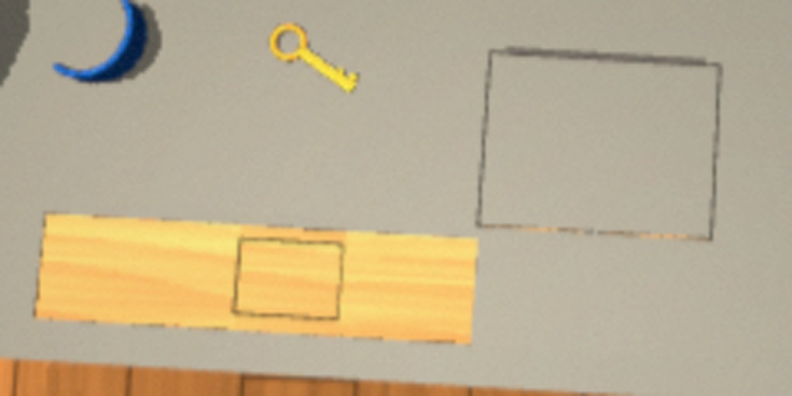

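```bash
cat >> h.py <<'E'
from scipy.spatial.transform import Rotation as Ro
def shift(w,ori=None):
    o=get_obs(); return Ro.from_rotvec(o["orientation"]).as_matrix().T@(np.array(w)-o["tcp_pos"])
E
python3 - <<'E'
from h import *
o=get_obs();R=Ro.from_rotvec(o["orientation"]);print(R.as_matrix().round(3))
for p in[(.22,-.637,.23),(.5,-.3,.23),(.481,.167,.23)]:print(shift(p).round(4))
# turn so that jaw axis along world +-y (cabinet)
for s in(1,-1):
  T=np.array([[0,0,-1],[0,s,0],[s,0,0]],float)  # rows: world; cols x(down),y,z
  T=np.c_[[0,0,-1],[0,s,0],np.cross([0,0,-1],[0,s,0])]
  print((R.inv()*Ro.from_matrix(T)).as_rotvec().round(3))
E
```

```text
[[-0.001  0.328 -0.945]
 [ 0.001 -0.945 -0.328]
 [-1.    -0.001  0.   ]]
[ 0.0005 -0.0006  0.0008]
[ 0.0008 -0.2273 -0.3741]
[ 0.0014 -0.6747 -0.5092]
[-2.808e+00 -2.000e-03  0.000e+00]
[0.334 0.    0.001]
```

Emit:
apply_moves:
  series: "0.1 0 0 0 -0.028 -0.047 0; 0.2 0 0 0 -0.057 -0.094 0; 0.334 0 0 0 -0.085 -0.14 0; 0.334 0 0 0 -0.114 -0.187 0; 0.334 0 0 0 -0.142 -0.234 0; 0.334 0 0 0 -0.17 -0.28 0; 0.334 0 0 0 -0.2 -0.327 0; 0.334 0 0 0 -0.227 -0.374 0; 0.334 0 0 0 -0.28 -0.39 0; 0.334 0 0 0 -0.34 -0.408 0; 0.334 0 0 0 -0.4 -0.426 0; 0.334 0 0 0 -0.46 -0.444 0"
  force: 20

```text
clock: 1.65
tcp_pos: [0.4895, -0.0562, 0.2313]
orientation: [-2.222, 0.001, 2.221]
contact_force: [0.8, 0.3, -0.5]
grip_width: 0.0001
```

```bash
python3 - <<'E'
from h import *
o=get_obs();R=Ro.from_rotvec(o["orientation"]);print(o["clock"],o["tcp_pos"],o["contact_force"],R.as_matrix().round(3))
print(shift((.481,.167,.08)).round(4))
E
```

```text
1.65 [ 0.48954499 -0.05618918  0.23132127] [ 0.77366031  0.26453198 -0.4543381 ] [[ 0. -0. -1.]
 [-0. -1.  0.]
 [-1.  0. -0.]]
[ 0.1513 -0.2232  0.0087]
```

Emit:
apply_moves:
  series: "0 0 0 0.02 -0.055 0.003 0; 0 0 0 0.05 -0.11 0.006 0; 0 0 0 0.08 -0.165 0.008 0; 0 0 0 0.12 -0.21 0.008 0; 0 0 0 0.15 -0.223 0.008 0; 0 0 0 0.16 -0.223 0.008 0; 0 0 0 0.16 -0.223 0.008 0; 0 0 0 0.16 -0.223 0.008 0"

```text
clock: 2.65
tcp_pos: [0.483, 0.1639, 0.0724]
orientation: [-2.222, 0.002, 2.218]
contact_force: [0.3, -0.1, -0.4]
grip_width: -0.0001
```

```bash
python3 - <<'E'
from h import *
o=get_obs();print(o["clock"],o["tcp_pos"],o["contact_force"],shift((.481,.167,.0375)).round(4))
cv2.imwrite("pics/c.png",grab_frame("wrist"));cv2.imwrite("pics/c2.png",grab_frame("scene"))
E
```

```text
2.65 [0.48301902 0.16388039 0.0724221 ] [ 0.34676961 -0.0606563  -0.4066209 ] [ 0.0349 -0.0031  0.0021]
```

View pics/c.png

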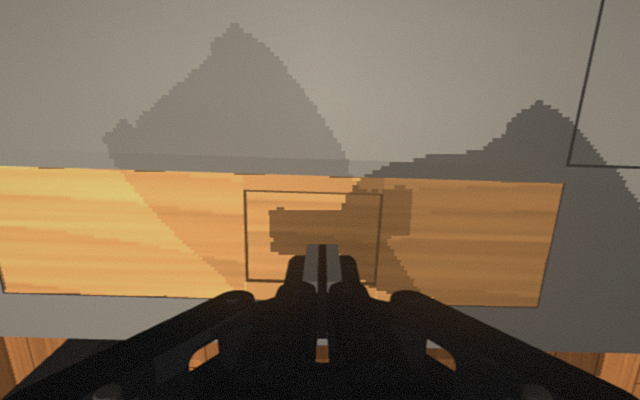

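View pics/c2.png

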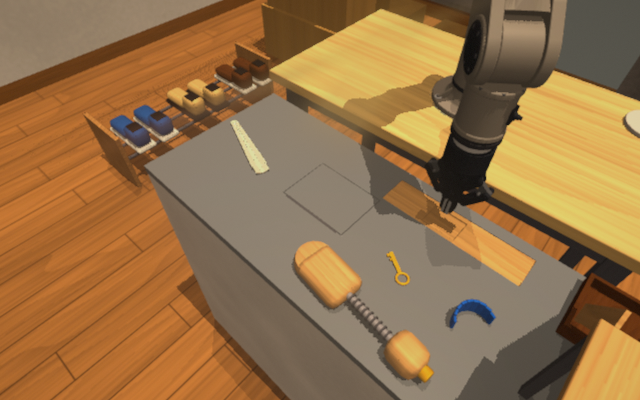

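The closed fingertips (about (322,250) in the wrist view) are over the plate outline (245–382, 190–282). Next is the descent.

Emit:
apply_moves:
  series: "0 0 0 0.015 -0.002 0.002 0; 0 0 0 0.028 -0.002 0.002 0; 0 0 0 0.031 -0.002 0.002 0; 0 0 0 0.033 -0.002 0.002 0; 0 0 0 0.035 -0.002 0.002 0; 0 0 0 0.036 -0.002 0.002 0; 0 0 0 0.037 -0.002 0.002 0; 0 0 0 0.037 -0.002 0.002 0"

```text
clock: 3.75
tcp_pos: [0.4799, 0.1669, 0.0344]
orientation: [-2.221, 0.0, 2.221]
contact_force: [-1.6, -0.1, 4.2]
grip_width: -0.0
```

Emit:
apply_moves:
  series: "0 0 0 0.001 0 0 0; 0 0 0 0.002 0 0 0; 0 0 0 0.002 0 0 0; 0 0 0 0.002 0 0 0"

```text
clock: 4.25
tcp_pos: [0.48, 0.1669, 0.0323]
orientation: [-2.221, 0.0, 2.221]
contact_force: [-3.0, 0.3, 4.3]
grip_width: -0.0001
```

```bash
python3 - <<'E'
from h import *
o=get_obs();print(o["clock"],o["tcp_pos"],o["contact_force"])
cv2.imwrite("pics/d.png",grab_frame("scene"))
E
```

```text
4.25 [0.4799559  0.16692233 0.03232518] [-2.97116487  0.34958083  4.30599196]
```

View pics/d.png

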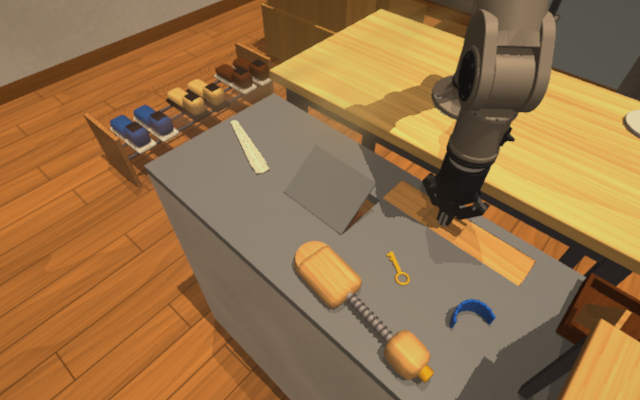

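The lid has sprung up, so I'll lift clear and measure it.

Emit:
apply_moves:
  series: "0 0 0 -0.01 0 0 0; 0 0 0 -0.04 0 0.005 0; 0 0 0 -0.08 0 0.01 0; 0 0 0 -0.12 0 0.02 0; 0 0 0 -0.12 0.03 0.02 0; 0 0 0 -0.12 0.05 0.02 0; 0 0 0 -0.12 0.05 0.02 0"

```text
clock: 5.18
tcp_pos: [0.4605, 0.1153, 0.1528]
orientation: [-2.221, 0.004, 2.219]
contact_force: [-0.2, 0.1, -0.1]
grip_width: -0.0002
```

```bash
python3 - <<'E'
from h import *
o=get_obs();print(o["clock"],o["tcp_pos"],o["contact_force"])
cv2.imwrite("pics/e.png",grab_frame("scene"));cv2.imwrite("pics/e2.png",grab_frame("top"))
E
```

```text
5.175 [0.46048196 0.11531825 0.15282337] [-0.20859355  0.11875153 -0.11971772]
```

View pics/e.png

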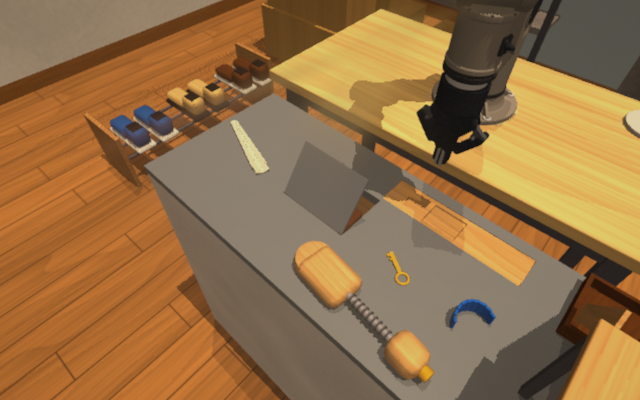

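View pics/e2.png

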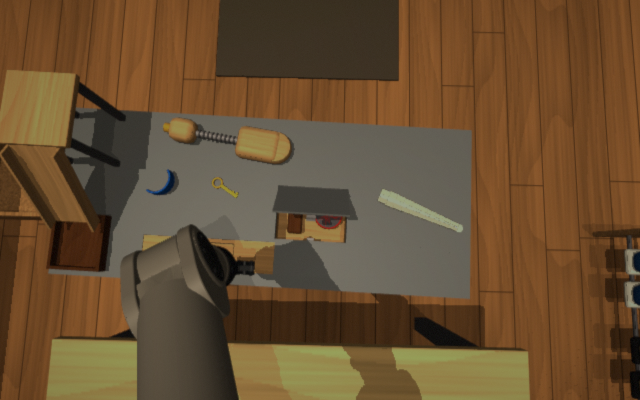

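Top view: the lid's free edge runs from about (273,213) to (355,219). I'll solve for its angle from that.

```bash
python3 - <<'E'
from h import *
for q in np.arange(.6,1.3,.05):
    z=.04+.12*np.sin(q); p=ray("top",[(314,215.5),(273,213),(355,218.5)],z)
    print(q.round(2),p[0].round(4),"edge model x",round(.639-.12*np.cos(q),4),"width",np.linalg.norm(p[1]-p[2]).round(4))
print(shift((.47,-.05,.12)).round(4))
E
```

```text
0.6 [ 0.5682 -0.0496  0.1078] edge model x 0.54 width 0.1753
0.65 [ 0.5677 -0.0496  0.1126] edge model x 0.5435 width 0.1744
0.7 [ 0.5673 -0.0496  0.1173] edge model x 0.5472 width 0.1734
0.75 [ 0.5669 -0.0496  0.1218] edge model x 0.5512 width 0.1725
0.8 [ 0.5665 -0.0496  0.1261] edge model x 0.5554 width 0.1717
0.85 [ 0.5661 -0.0496  0.1302] edge model x 0.5598 width 0.1709
0.9 [ 0.5658 -0.0496  0.134 ] edge model x 0.5644 width 0.1701
0.95 [ 0.5654 -0.0496  0.1376] edge model x 0.5692 width 0.1694
1.0 [ 0.5651 -0.0496  0.141 ] edge model x 0.5742 width 0.1687
1.05 [ 0.5648 -0.0496  0.1441] edge model x 0.5793 width 0.1681
1.1 [ 0.5646 -0.0496  0.1469] edge model x 0.5846 width 0.1676
1.15 [ 0.5643 -0.0496  0.1495] edge model x 0.59 width 0.167
1.2 [ 0.5641 -0.0496  0.1518] edge model x 0.5955 width 0.1666
1.25 [ 0.5639 -0.0496  0.1539] edge model x 0.6012 width 0.1662
[ 0.0326  0.1675 -0.0097]
```

Emit:
apply_moves:
  series: "0 0 0 0 0.05 -0.003 0; 0 0 0 0.01 0.1 -0.006 0; 0 0 0 0.025 0.14 -0.01 0; 0 0 0 0.033 0.164 -0.01 0; 0 0 0 0.033 0.164 -0.03 0; 0 0 0 0.033 0.164 -0.06 0; 0 0 0 0.033 0.164 -0.08 0; 0 0 0 0.033 0.164 -0.09 0; 0 0 0 0.033 0.164 -0.1 0; 0 0 0 0.033 0.164 -0.11 0; 0 0 0 0.033 0.164 -0.12 0; 0 0 0 0.033 0.164 -0.12 0"

```text
clock: 6.78
tcp_pos: [0.5808, -0.0471, 0.1194]
orientation: [-2.222, 0.0, 2.22]
contact_force: [0.4, -0.9, 0.8]
grip_width: -0.0001
```

```bash
python3 - <<'E'
from h import *
o=get_obs();print(o["clock"],o["tcp_pos"],o["contact_force"])
cv2.imwrite("pics/f.png",grab_frame("scene"))
E
```

```text
6.775 [ 0.58078154 -0.04706883  0.11938361] [ 0.44536358 -0.92666937  0.82054346]
```

View pics/f.png

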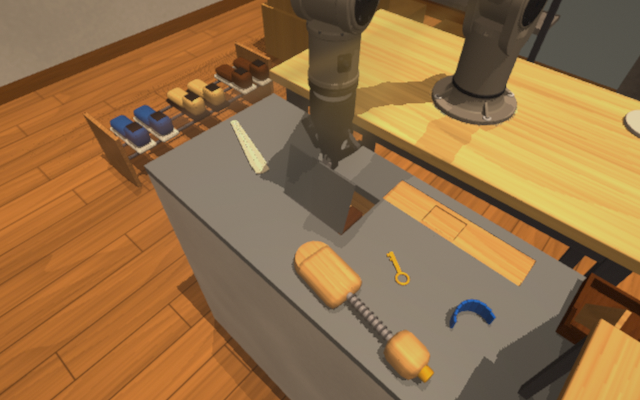

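The lid is moving with little force. I'll keep pushing; 0.058 m more brings the TCP to x≈0.638.

Emit:
apply_moves:
  series: "0 0 0 0 0 -0.008 0; 0 0 0 0 0 -0.016 0; 0 0 0 0 0 -0.023 0; 0 0 0 0 0 -0.029 0; 0 0 0 0 0 -0.034 0; 0 0 0 0 0 -0.039 0; 0 0 0 0 0 -0.043 0; 0 0 0 0 0 -0.046 0; 0 0 0 0 0 -0.048 0; 0 0 0 0 0 -0.048 0"

```text
clock: 8.07
tcp_pos: [0.628, -0.0471, 0.1191]
orientation: [-2.221, 0.0, 2.222]
contact_force: [0.7, 1.2, -0.6]
grip_width: -0.0
```

```bash
python3 - <<'E'
from h import *
o=get_obs();print(o["clock"],o["tcp_pos"],o["contact_force"])
cv2.imwrite("pics/g.png",grab_frame("scene"))
E
```

```text
8.075 [ 0.62797789 -0.04714535  0.11914866] [ 0.66972172  1.20729647 -0.64130708]
```

View pics/g.png

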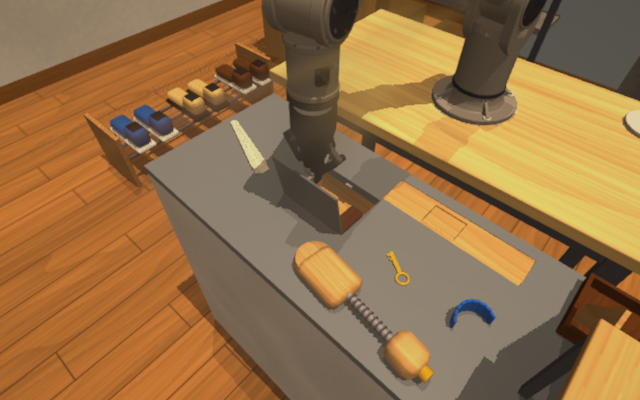

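Emit:
apply_moves:
  series: "0 0 0 0 0 -0.002 0; 0 0 0 0 0 -0.004 0; 0 0 0 0 0 -0.006 0; 0 0 0 0 0 -0.006 0"

```text
clock: 8.62
tcp_pos: [0.6315, -0.0472, 0.119]
orientation: [2.216, -0.001, -2.227]
contact_force: [-9.7, 0.3, 5.9]
grip_width: 0.0001
```

```bash
python3 - <<'E'
from h import *
o=get_obs();print(o["clock"],o["tcp_pos"],o["contact_force"])
im=grab_frame("scene");cv2.imwrite("pics/h.png",cv2.resize(im[130:250,230:400],None,fx=4,fy=4))
for q in(1.5,1.6,1.65,1.7,1.75):
  c=camera_info("scene");f=200/np.tan(np.radians(c["fov_y"]/2));K=np.array([[f,0,c["cx"]],[0,f,c["cy"]],[0,0,1]])
  ex=np.array([.9994,-.034,0]);ey=np.array([.034,.9994,0]);H=np.array([.639,-.045,.04])
  P=np.array([H+ex*(-.12*np.cos(q))+ey*s*.08+[0,0,.12*np.sin(q)] for s in(1,-1)])
  print(q,cv2.projectPoints(P,c["rvec"],c["tvec"],K,None)[0][:,0].round(1).tolist())
E
```

```text
8.625 [ 0.63152803 -0.04721805  0.119008  ] [-9.67530231  0.33104979  5.91902042]
1.5 [[347.0, 189.6], [282.5, 146.5]]
1.6 [[342.4, 193.3], [277.8, 149.5]]
1.65 [[340.0, 195.4], [275.5, 151.2]]
1.7 [[337.7, 197.6], [273.1, 153.0]]
1.75 [[335.3, 199.9], [270.8, 154.9]]
```

View pics/h.png

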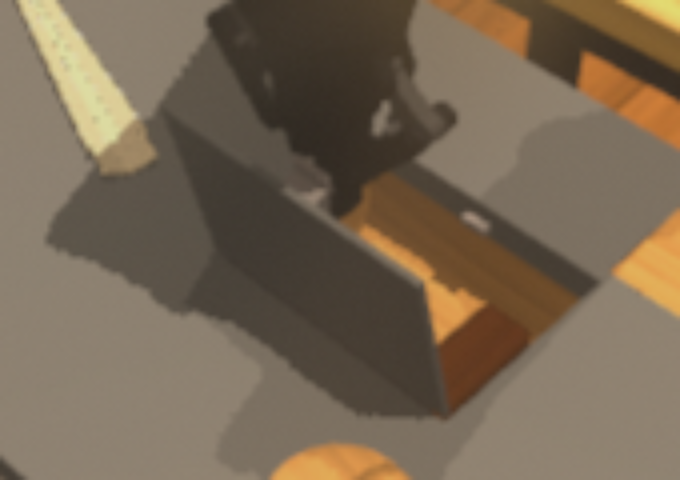

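The lid's top corners are at about (335.5,202) and (271,158) in the full picture. That matches the 1.75 rad stop, and the force rose to 10 N as it would there. I'll back off now.

Emit:
apply_moves:
  series: "0 0 0 0 0 0.005 0; 0 0 0 0 0 0.015 0; 0 0 0 0 0 0.04 0; 0 0 0 -0.02 0 0.08 0; 0 0 0 -0.05 0 0.12 0; 0 0 0 -0.08 0 0.15 0; 0 0 0 -0.1 0.03 0.16 0; 0 0 0 -0.12 0.08 0.16 0; 0 0 0 -0.12 0.12 0.16 0; 0 0 0 -0.12 0.15 0.16 0; 0 0 0 -0.12 0.15 0.16 0; 0 0 0 -0.12 0.15 0.16 0"

```text
clock: 10.18
tcp_pos: [0.474, -0.1962, 0.2393]
orientation: [2.222, 0.001, -2.221]
contact_force: [0.3, 0.4, 0.2]
grip_width: 0.0004
```

```bash
python3 - <<'E'
from h import *
o=get_obs();print(o["clock"],o["tcp_pos"],o["contact_force"],np.abs(o["qvel"]).max())
im=grab_frame("scene");cv2.imwrite("pics/i.png",im);cv2.imwrite("pics/i2.png",grab_frame("top"))
a=cv2.imread("pics/a_scene.png")
for n,r in dict(tree=(235,385,290,440),horn=(115,175,225,272),grip=(295,330,445,500),key=(248,290,382,415)).items():
    y0,y1,x0,x1=r;print(n,cv2.absdiff(a,im)[y0:y1,x0:x1].mean())
E
```

```text
10.175 [ 0.47399993 -0.19621762  0.23928289] [0.29321054 0.41919801 0.17411494] 0.01315384799814287
tree 4.4736
horn 9.108156028368795
grip 3.9996536796536795
key 4.63059163059163
```

View pics/i.png

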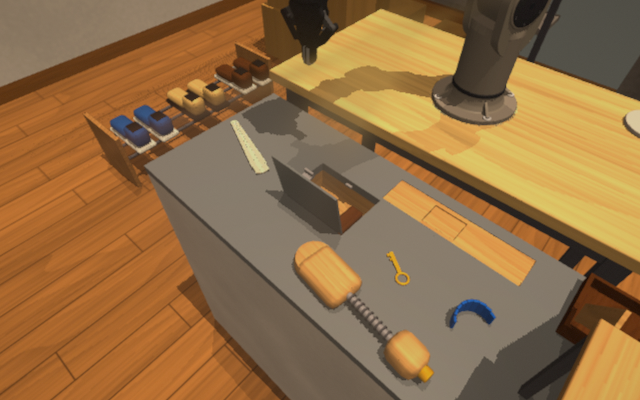

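View pics/i2.png

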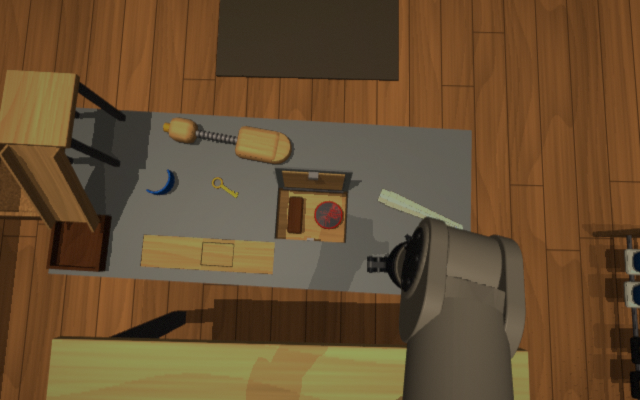

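The lid stays leaning back past upright, with corners still near (336,202) and (272,158). The plate outline looks as it did at the start, the bystanders haven't moved, and the arm is clear.

```bash
python3 -c "
from bench import *
print(hand_in())"
```

```text
the job is handed in; nothing more can be done
None
```

The hatch is open: the lid leans back at its stop and the shoe-care compartment stands open. I handed the job in at about 10 s of the 64 s allowed; `hand_in()` gives no verdict.

- **Push plate:** I found it by its joint in the top camera picture, at about (0.481, 0.167), and pressed it with the closed fingers. The tip ended about 5 mm below the plate's resting height at about 4–5 N, and the lid sprang up to about 0.9 rad.
- **Lid:** I pushed its free edge back until the contact force rose to about 11 N, well under the 40 N limit. The lid's corners then matched the position expected at 1.75 rad, within 2–3 pixels.
- **Last checks, after backing off:** The lid stayed leaning back past upright, and the arm was touching nothing (force under 1 N). The plate outline looked as it did at the start; I judged that it had come back up from the pictures and did not measure its height.
- **Bystanders:** The shoe tree, shoehorn, heel grip and key show no movement in the scene picture. The image difference was larger around the shoehorn; I put that down to shadows and the raised lid nearby, as it appears in the same place.

No check failed.

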